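Take the barred chase off its pegs and stand it in the slot

TASK

Two iron printing frames hang side by side on the peg rack. Lift the wider one, which has a broad bar down its middle, up and off its pegs, and stand it upright in the slot of the wooden stand, centred along the slot and fully down, lowering it in rather than dropping it. Leave the narrower, plain open frame hanging where it is.

Things in the scene. Friction and masses are not known exactly. Their poses are not given: they have to be found in the camera images.
- barred_chase: Iron frame to move: upright rectangle 172 wide (its y), 120 high (z), 14 thick (x), of 12 mm bars, with a 28 wide vertical middle bar between two windows; 0.5 to 0.8 kg. Origin: centre of underside, 52 above the table as it hangs. Its top bar rests on two pegs 40 either side of its middle; pinch it across its thickness at the middle of the top bar. Hangs in either half of the rack.
- plain_chase: The other iron frame: narrower, 132 wide, 120 high, 14 thick, hung the same way (origin at the centre of its underside), one open window with no middle bar. To be left hanging.
- rack: Fixed wooden rack, rail along its y, top at 168. Origin on the table. From the rail's face (20 to +x) four 10 mm pegs run level to -x at y=-140, -60, 60, 140, upper side 160 above the table; their ends, 77 to -x, turn up to 176. Frames hang 42 to -x of the origin: raise 20 to 80 (more strikes the lower bar on the pegs), then draw off to the rack's -x.
- stand: Fixed wooden block 90 (its x) x 180 (its y) x 75 high with one straight slot along its y, open at the top and both ends: 34 wide, 60 deep, floor 15 above the table. Origin on the table under the middle of the slot. Stands left or right, nearer the robot than the rack.
Not all that is in view belongs to the job. There is more than one size of the stand; the job needs the larger.

How it is judged:
By the outcome, as a careful person would: the job done as asked, in the order asked, and still so for the second after the job is handed in, with the robot touching nothing.
It also fails if it takes over 48 s, if anything falls off the work surface, if the arm or the gripper's body presses on something with over 40 N, if the wrist force passes 120 N, or if a joint passes its speed limit or range.

ROBOT

A 6-joint arm with a two-finger parallel gripper is mounted at the origin on the work surface. World frame = base frame: x ahead of the robot, y to its left, z up, the work surface at z = 0. Lengths are in mm, angles in rad, forces in N, time in s.
With the tool pointing down it reaches from about 350 to 975 mm from the base axis. Payload 7.1 kg.
Tool frame: the origin (TCP) lies between the finger pads; the fingertips stand 19 mm ahead of it and the grasp point (between the pads) is the TCP; z points along the fingers, y is the line along which they close (so a half turn about z gives the same grasp; the last joint's range is limited). The gripper opens to 88 mm and grips with 3 to 60 N. Pads are 20 mm wide; open, the fingers measure 115 mm over their backs; the gripper's body (75 mm by 178 mm) begins 61 mm behind the grasp point.
Start: joints at [-1.213, 0.423, 1.63, -0, 1.089, -0.019], TCP at [229.983, -581.13, 204.075] pointing down, gripper open.
Joint ranges: [-3, 3], [-0.9, 2.11], [0.09, 2.58], [-1.31, 4.45], [0.11, 2.69], [-2.54, 2.54]. Speed limits (rad/s): [2.39, 2.39, 3.01, 3.14, 3.14, 3.14].

INTERFACE

Orientations are given as a rotation vector (axis times angle).
In Python, from workcell import ctrl gives the robot as it stands.
- The arm moves only by the tool arm_command, never from a script. Its argument "series" is a list of rows, each an object with "linear": the shift along the tool's x, y, z in m, a list of three; "turn": the turn about the tool's z in rad. A call has 1 to 10 rows; each row shifts and turns the commanded pose from where the row before left it, along the tool's axes as they then stand; what a row does not reach is not made up. A row lasts 1/10 s, in which the tool goes at most 50 mm and 8.59 degrees, less where a joint would pass 70% of its speed; a pose out of reach is approached as far as the arm can. A call with a gripper value outside its range is refused whole. "jaw" is the opening, from -1 (shut) to 1 (fully open), set as the call begins (left out, the last holds). The fingers move at their own pace and stop on an object; the grip force is fixed at half the most. Time passes only in rows, so rows that do not move let the fingers close. It gives the time, the measured TCP pose, the force, the opening and the grip force at its end, in the units of the state.
- ctrl.get_obs(): the state, without advancing time (a new reading comes with each control period).
- ctrl.get_image(name): name is "scene" or "top" or "wrist"; returns a dict with "frame" (384x512x3 uint8, blue, green, red), "fx", "fy", "cx", "cy" (pixels), "rvec" (rotation vector, rad) and "tvec" (3), from world to camera coordinates, as OpenCV has them. Camera axes: x right, y down, z forward; pixel columns grow to the right and rows downward; lengths in mm; the calibration is good to about 2 mm. A picture is of the moment at which its call begins. There is no depth.
- ctrl.close_job(): hands the job in; it is judged then, once.
The state is a dict: "t": time; "qpos": joint angles; "qvel": joint speeds; "joint_torque": joint torques, N m; "ee_pos": TCP position; "orientation": TCP orientation; "ft_force": force on the tool from outside, world axes, zero at the start; "moment": the same for the moment, N m; "width": finger opening in mm; "grasp_force": force on a finger pad.
Only numpy, scipy, OpenCV 4.12 (cv2) and the standard library are available. Lean on these libraries where they do the work, as an engineer would, in place of code of your own. Each camera call takes 0.05 s, during which the arm holds its last target. There are 200 camera calls.

## Working session

There is one attempt and no reset: what is moved stays moved. The work goes in short steps, Python scripts to look and compute and a tool call to move; the robot and the scene stay as the last step left them, time stands still between calls to the robot, and variables do not carry over. Pictures are saved under pics/ and viewed, at most 10 in all, crops included, and the job is handed in when it is done.

Besides the shell and the picture viewer there is one more tool, called after "Request:" by a JSON object that holds its "api" and its "payload". arm_command: Moves the arm, as the interface text tells. Its arguments: {"type":"object","properties":{"series":{"type":"array"},"jaw":{"type":"number"}},"required":["series"]}

```bash
mkdir -p pics; ls; cat > h.py <<'E'
import numpy as np, cv2
from workcell import ctrl
def snap(n,f):
    d=ctrl.get_image(n); cv2.imwrite('pics/'+f+'.png',d['frame']); np.save('pics/'+f+'.npy',d,allow_pickle=True); return d
def load(f): return np.load('pics/'+f+'.npy',allow_pickle=True).item()
def ray(d,u,v):
    R=cv2.Rodrigues(np.array(d['rvec'],float))[0]; t=np.array(d['tvec'],float).ravel()
    c=-R.T@t; r=R.T@np.array([(u-d['cx'])/d['fx'],(v-d['cy'])/d['fy'],1]); return c,r
def onz(d,u,v,z):
    c,r=ray(d,u,v); return c+r*(z-c[2])/r[2]
def proj(d,P):
    K=np.array([[d['fx'],0,d['cx']],[0,d['fy'],d['cy']],[0,0,1]],float)
    return cv2.projectPoints(np.array(P,float).reshape(-1,1,3),np.array(d['rvec'],float),np.array(d['tvec'],float),K,None)[0][:,0]
E
python3 - <<'E'
from h import *
a=snap('top','top0');b=snap('scene','sc0')
for d in(a,b): print(ray(d,256,192),d['fx'])
o=ctrl.get_obs();print(o)
E
```

```text
pics
(array([406.15749915,   2.82598839, 908.1823347 ]), array([ 0.05236913, -0.03278389, -0.99813427])) 349.5630231135376
(array([1523.70540433, -221.73211804,  968.89932919]), array([-0.75439905,  0.15047627, -0.6390335 ])) 478.6419189182671
{'t': 0.1, 'qpos': array([-1.21301050e+00,  4.23765157e-01,  1.63058199e+00, -9.61348705e-06,
        1.08857404e+00, -1.90402773e-02]), 'qvel': array([-0.00191905, -0.00166353, -0.00123553,  0.00145716,  0.00054686,
        0.00060106]), 'joint_torque': array([-6.72478345e-04, -5.45612812e+01, -2.74324715e+01,  6.44449051e-02,
        1.87764497e-02, -2.06027494e-05]), 'ee_pos': array([ 229.80322363, -580.67665311,  203.3913848 ]), 'orientation': array([-3.08470870e+00, -5.88183019e-01,  3.64800596e-04]), 'ft_force': array([-0.03013808,  0.61143478,  0.17527098]), 'moment': array([-0.02432361, -0.04189798,  0.03134971]), 'grasp_force': 0.0, 'width': 87.59678322392949}
```

View pics/top0.png

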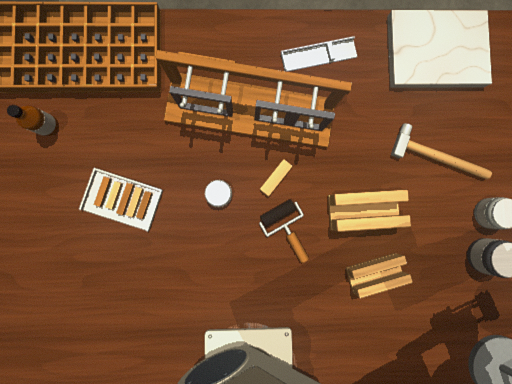

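View pics/sc0.png

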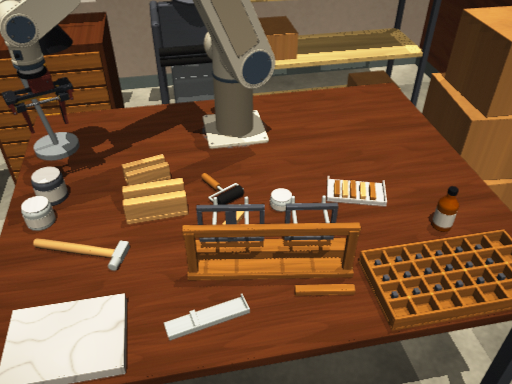

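The top view has +x up and +y left. The rack is at (250,95), with the wider frame on the right at (256..335, 100..125) and the narrower on the left. The larger stand is at (369,211), with a smaller one below it at (380,277). I'll look at both closer up.

```bash
python3 - <<'E'
from h import *
a=load('top0')['frame'];b=load('sc0')['frame']
c1=cv2.resize(a[70:150,155:355],None,fx=4,fy=4,interpolation=cv2.INTER_CUBIC)
c2=cv2.resize(a[180:245,315:425],None,fx=4,fy=4,interpolation=cv2.INTER_CUBIC)
im=np.zeros((320+262,800,3),np.uint8);im[:320]=c1;im[320:580,:440]=c2
c3=cv2.resize(b[195:280,180:270],None,fx=3,fy=3,interpolation=cv2.INTER_CUBIC);im[322:322+255,460:730]=c3
cv2.imwrite('pics/crop.png',im)
E
```

```text
(no output)
```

View pics/crop.png

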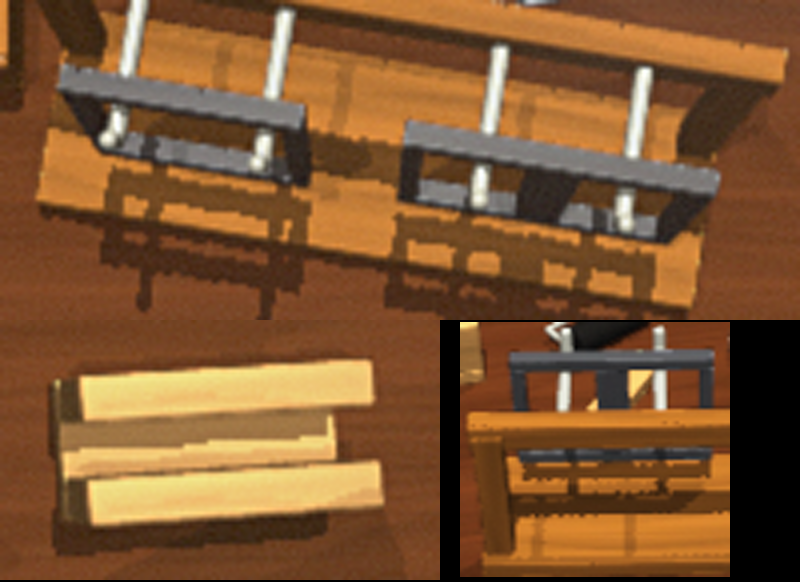

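The crop confirms that the barred frame is the right one in the top view, with its top face between crop pixels (407,121), (720,170), (716,193) and (402,146). The stand's two top strips are clear too.

```bash
python3 - <<'E'
from h import *
d=load('top0');f=d['frame'];hsv=cv2.cvtColor(f,cv2.COLOR_BGR2HSV)
def px(c,ox,oy,y0=0): return [((x+.5)/4-.5+ox,(y-y0+.5)/4-.5+oy) for x,y in c]
def rep(n,p,z):
    P=np.array([onz(d,u,v,z)[:2] for u,v in p]);c,s,an=cv2.minAreaRect(P.astype(np.float32))
    print(n,P.round(1).tolist(),'c',np.round(P.mean(0),1),'edges',np.linalg.norm(np.roll(P,-1,0)-P,axis=1).round(1));return P
F=rep('frame hand',px([(407,121),(720,170),(716,193),(402,146)],155,70),172)
A=rep('strip1',px([(80,376),(372,360),(376,402),(82,420)],315,180,320),75)
B=rep('strip2',px([(88,484),(380,462),(384,506),(92,526)],315,180,320),75)
def mask(n,x0,x1,y0,y1,m,z):
    M=np.zeros(f.shape[:2],np.uint8);M[y0:y1,x0:x1]=m[y0:y1,x0:x1]*255
    for c in cv2.findContours(M,cv2.RETR_EXTERNAL,cv2.CHAIN_APPROX_NONE)[0]:
        if cv2.contourArea(c)<80: continue
        one=np.zeros_like(M);cv2.drawContours(one,[c],-1,255,-1);v,u=np.nonzero(one&M)
        P=np.array([onz(d,a,b,z)[:2] for a,b in zip(u,v)]);cen=P.mean(0)
        w,V=np.linalg.eigh(np.cov(P.T));print(n,'cen',cen.round(1),'LxW',np.sqrt(12*w[::-1]).round(1),'ang of long axis vs y deg',np.degrees(np.arctan(-V[0,1]/V[1,1])).round(2))
mask('strip',320,420,185,240,(hsv[...,2]>205),75)
g=f.astype(int);sat=hsv[...,1]
print(f[104,275],f[108,300],f[112,328],f[112,262])
mask('frame',250,345,92,125,(sat<70)&(hsv[...,2]>75)&(hsv[...,2]<130),172)
E
```

```text
frame hand [[642.6, -25.2], [615.0, -193.6], [602.4, -191.1], [629.0, -22.3]] c [ 622.3 -108.1] edges [170.7  12.8 170.9  13.9]
strip1 [[443.4, -213.7], [450.6, -392.3], [425.1, -393.7], [416.9, -214.1]] c [ 434.  -303.4] edges [178.8  25.5 179.8  26.4]
strip2 [[378.6, -216.6], [388.9, -394.6], [362.5, -395.9], [353.6, -218.3]] c [ 370.9 -306.3] edges [178.3  26.5 177.9  25.1]
strip cen [ 372.4 -304.4] LxW [176.1  25.9] ang of long axis vs y deg 2.83
strip cen [ 395.3 -285. ] LxW [170.2  14.8] ang of long axis vs y deg 3.05
strip cen [ 434.1 -302.3] LxW [177.8  26.2] ang of long axis vs y deg 2.66
[126 128 131] [132 133 134] [109 112 120] [ 35  77 119]
frame cen [ 615.2 -140.1] LxW [117.4  12.8] ang of long axis vs y deg -8.44
```

```bash
cat >> h.py <<'E'
from scipy.spatial.transform import Rotation as Ro
def go(target,ydeg):
    "tool-frame shift (mm) AFTER the turn, and turn (rad) so that tool y points at ydeg"
    o=ctrl.get_obs();R=Ro.from_rotvec(o['orientation']).as_matrix();y=R[:,1]
    dw=np.radians((ydeg-np.degrees(np.arctan2(y[1],y[0]))+90)%180-90)
    R2=Ro.from_euler('z',dw).as_matrix()@R
    print('t',round(o['t'],2),'p',o['ee_pos'].round(1),'ydeg',np.degrees(np.arctan2(y[1],y[0])).round(1),'tilt',R[:,2].round(3),'turn',round(-dw,4),'lin',(R2.T@(np.array(target)-o['ee_pos'])).round(1),'w',o['width'].round(1),'F',o['ft_force'].round(1))
E
python3 -c "
from h import *
go([622.3,-108.1,300],-9.1)
print(proj(load('top0'),[[230,-581,0],[230,-581,180]]))"
```

```text
Traceback (most recent call last):
  File "h.py", line 20, in go
    print('t',round(o['t'],2),'p',o['ee_pos'].round(1),'ydeg',np.degrees(np.arctan2(y[1],y[0])).round(1),'tilt',R[:,2].round(3),'turn',round(-dw,4),'lin',(R2.T@(np.array(target)-o['ee_pos'])).round(1),'w',o['width'].round(1),'F',o['ft_force'].round(1))
                                                                                                                                                                                                             ^^^^^^^^^^^^^^^^
AttributeError: 'float' object has no attribute 'round'
```

```bash
sed -i "s/o\['width'\].round(1)/round(float(o['width']),1)/" h.py
python3 -c "
from h import *
go([622.3,-108.1,300],-9.1)
print(proj(load('top0'),[[230,-581,0],[230,-581,180]]))"
```

```text
t 0.1 p [ 229.8 -580.7  203.4] ydeg -68.4 tilt [-0.     0.001 -1.   ] turn -1.0351 lin [528.7 312.7 -97. ] w 87.6 F [-0.   0.6  0.2]
[[468.83247377 274.49832234]
 [523.53577743 290.1196483 ]]
```

Request:
{"api": "arm_command", "payload": {"series": [{"linear":[0,0,-0.035],"turn":0},{"linear":[0,0,-0.035],"turn":0},{"linear":[0,0,-0.027],"turn":0},{"linear":[0,0,0],"turn":-0.148},{"linear":[0,0,0],"turn":-0.148},{"linear":[0,0,0],"turn":-0.148},{"linear":[0,0,0],"turn":-0.148},{"linear":[0,0,0],"turn":-0.148},{"linear":[0,0,0],"turn":-0.148},{"linear":[0,0,0],"turn":-0.147}], "jaw": 0.14}}

```text
t: 1.1
ee_pos: [229.9, -580.8, 300.6]
orientation: [-2.384, -2.045, -0.001]
ft_force: [-0.1, 0.1, -1.4]
width: 50.0
grasp_force: 0.0
```

Request:
{"api": "arm_command", "payload": {"series": [{"linear":[0.035,0.021,0],"turn":0},{"linear":[0.035,0.021,0],"turn":0},{"linear":[0.035,0.021,0],"turn":0},{"linear":[0.035,0.021,0],"turn":0},{"linear":[0.035,0.021,0],"turn":0},{"linear":[0.035,0.021,0],"turn":0},{"linear":[0.035,0.021,0],"turn":0},{"linear":[0.035,0.021,0],"turn":0},{"linear":[0.035,0.021,0],"turn":0},{"linear":[0,0,0],"turn":0}]}}

```text
t: 2.1
ee_pos: [468.6, -296.7, 300.8]
orientation: [-2.386, -2.043, -0.002]
ft_force: [-0.5, -0.1, -0.0]
width: 50.0
grasp_force: 0.0
```

```bash
python3 -c "
from h import *
go([622.3,-108.1,270],-9.1)"
```

```text
t 2.1 p [ 468.6 -296.7  300.8] ydeg -8.9 tilt [ 0.     0.001 -1.   ] turn 0.0042 lin [210.5 121.9  31. ] w 50.0 F [-0.5 -0.1 -0. ]
```

Request:
{"api": "arm_command", "payload": {"series": [{"linear":[0.035,0.02,0],"turn":0.004},{"linear":[0.035,0.02,0],"turn":0},{"linear":[0.035,0.02,0],"turn":0},{"linear":[0.035,0.02,0],"turn":0},{"linear":[0.035,0.021,0],"turn":0},{"linear":[0.0355,0.021,0],"turn":0},{"linear":[0,0,0.015],"turn":0},{"linear":[0,0,0.015],"turn":0},{"linear":[0,0,0],"turn":0},{"linear":[0,0,0],"turn":0}]}}

```text
t: 3.1
ee_pos: [619.7, -113.3, 270.3]
orientation: [-2.395, -2.03, 0.002]
ft_force: [0.5, 0.7, -0.1]
width: 49.9
grasp_force: 0.0
```

```bash
python3 - <<'E'
from h import *
go([622.3,-108.1,160],-9.1)
d=snap('wrist','w1'); print(proj(d,[[622.3,-108.1,172]]))
cv2.imwrite('pics/w1b.png',cv2.circle(d['frame'].copy(),tuple(proj(d,[[622.3,-108.1,172]])[0].astype(int)),3,(0,0,255),-1))
E
```

```text
t 3.1 p [ 619.7 -113.3  270.3] ydeg -9.4 tilt [-0.002  0.    -1.   ] turn -0.0058 lin [  5.6   2.  110.3] w 49.9 F [ 0.5  0.7 -0.1]
[[257.46783104 187.67706799]]
```

View pics/w1b.png

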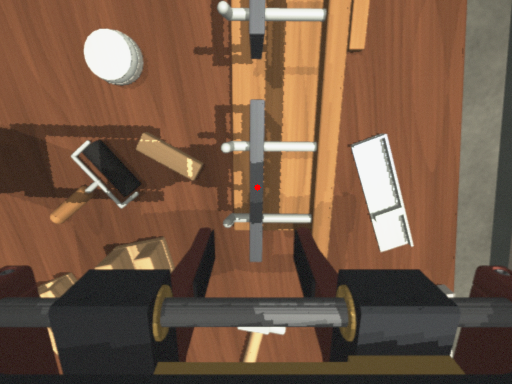

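The wrist view shows the barred frame from row 99 to 262 at column 257, between the open fingers. I'll refine its pose from these ends.

```bash
python3 - <<'E'
from h import *
d=load('w1');f=d['frame']
c,r=ray(d,256,192);print(c,r)
g=cv2.cvtColor(f,cv2.COLOR_BGR2HSV)
for rr in (105,125,170,200,240,255): print(rr,[tuple(int(q) for q in g[rr,x,1:]) for x in range(246,270,1)])
print([(y,tuple(int(q) for q in g[y,256,1:])) for y in list(range(94,104))+list(range(256,268))])
for u,v in [(250.5,99),(264,99),(250,262),(262,262)]: print(onz(d,u,v,172).round(1))
E
```

```text
[631.73869516 -35.0917969  452.06114361] [-0.04021658 -0.26602854 -0.96337111]
105 [(142, 171), (147, 153), (137, 140), (115, 126), (25, 124), (4, 139), (5, 141), (5, 145), (3, 149), (5, 147), (5, 145), (7, 149), (5, 151), (3, 149), (5, 153), (3, 151), (3, 155), (2, 148), (33, 123), (118, 125), (139, 134), (140, 131), (139, 134), (139, 136)]
125 [(139, 139), (142, 142), (134, 141), (114, 121), (20, 126), (4, 138), (5, 141), (9, 146), (7, 146), (7, 148), (7, 144), (9, 147), (7, 148), (3, 150), (8, 150), (8, 151), (7, 152), (2, 144), (59, 126), (119, 111), (134, 101), (136, 103), (138, 100), (131, 107)]
170 [(142, 142), (139, 143), (132, 137), (111, 110), (34, 89), (3, 79), (6, 83), (6, 81), (3, 82), (16, 81), (3, 81), (9, 82), (6, 82), (9, 81), (9, 82), (6, 80), (3, 80), (66, 81), (125, 92), (133, 98), (130, 98), (129, 101), (131, 101), (129, 101)]
200 [(130, 126), (135, 106), (126, 97), (101, 83), (22, 82), (6, 82), (10, 79), (3, 80), (0, 80), (13, 80), (0, 76), (6, 80), (10, 77), (13, 78), (6, 79), (0, 82), (48, 90), (105, 97), (140, 95), (137, 95), (132, 95), (135, 98), (133, 96), 
[... 329 characters left out ...]
9), (11, 111), (7, 114), (9, 114), (9, 115), (5, 113), (9, 116), (7, 114), (9, 117), (4, 116), (9, 119), (2, 115), (29, 114), (100, 123), (141, 127), (143, 127), (142, 126), (137, 123), (138, 118), (140, 120), (142, 122)]
[(94, (144, 216)), (95, (144, 215)), (96, (142, 216)), (97, (142, 217)), (98, (141, 213)), (99, (93, 154)), (100, (7, 140)), (101, (5, 144)), (102, (5, 146)), (103, (9, 147)), (256, (7, 115)), (257, (9, 114)), (258, (7, 113)), (259, (7, 114)), (260, (0, 111)), (261, (31, 115)), (262, (111, 120)), (263, (140, 122)), (264, (138, 124)), (265, (139, 127)), (266, (142, 126)), (267, (138, 129))]
[629.8 -21.6 172. ]
[642.4 -23.7 172. ]
[ 600.1 -191.8  172. ]
[ 613.4 -194.   172. ]
```

Request:
{"api": "arm_command", "payload": {"series": [{"linear":[0.0054,0.001,0.01],"turn":0},{"linear":[0,0,0.02],"turn":0},{"linear":[0,0,0.02],"turn":0},{"linear":[0,0,0.02],"turn":0},{"linear":[0,0,0.015],"turn":0},{"linear":[0,0,0.015],"turn":0},{"linear":[0,0,0.01],"turn":0},{"linear":[0,0,0],"turn":0},{"linear":[0,0,0],"turn":0}]}}

```text
t: 4.05
ee_pos: [623.1, -106.9, 161.3]
orientation: [2.395, 2.033, 0.0]
ft_force: [0.5, -0.6, 0.9]
width: 50.1
grasp_force: 0.0
```

```bash
python3 -c "
from h import *
go([621.6,-108,160],-9.4)"
```

```text
t 4.05 p [ 623.1 -106.9  161.3] ydeg -9.3 tilt [ 0. -0. -1.] turn 0.001 lin [-1.3 -1.3  1.3] w 50.1 F [ 0.5 -0.6  0.9]
```

Request:
{"api": "arm_command", "payload": {"series": [{"linear":[-0.001,-0.001,0],"turn":0},{"linear":[0,0,0],"turn":0},{"linear":[0,0,0],"turn":0},{"linear":[0,0,0],"turn":0},{"linear":[0,0,0],"turn":0},{"linear":[0,0,0],"turn":0},{"linear":[0,0,0],"turn":0},{"linear":[0,0,0],"turn":0}], "jaw": -1}}

```text
t: 4.85
ee_pos: [621.6, -107.7, 161.0]
orientation: [-2.395, -2.033, 0.0]
ft_force: [0.9, -0.1, 0.4]
width: 0.5
grasp_force: 0.0
```

The grip closed on nothing, with a width of 0.5 mm. I'll take another look.

```bash
python3 - <<'E'
from h import *
d=snap('wrist','w2');s=snap('scene','sc2')
o=ctrl.get_obs();print(o['width'],o['grasp_force'],o['ee_pos'],o['ft_force'],proj(s,[[622,-108,160],[622,-108,172]]))
im=np.zeros((384,800,3),np.uint8);im[:,:400]=cv2.resize(d['frame'],(400,300))[0:300] if 0 else cv2.copyMakeBorder(cv2.resize(d['frame'],(400,300)),0,84,0,0,cv2.BORDER_CONSTANT)
im[:,400:]=cv2.resize(s['frame'][140:268,170:303],(400,384),interpolation=cv2.INTER_CUBIC)
cv2.imwrite('pics/w2b.png',im)
E
```

```text
0.5254470155666147 0.0 [ 621.59367944 -107.64127692  161.04303878] [-0.25342692 -0.06428645 -0.25954711] [[230.41088379 208.91162884]
 [230.25388579 205.35464203]]
```

View pics/w2b.png

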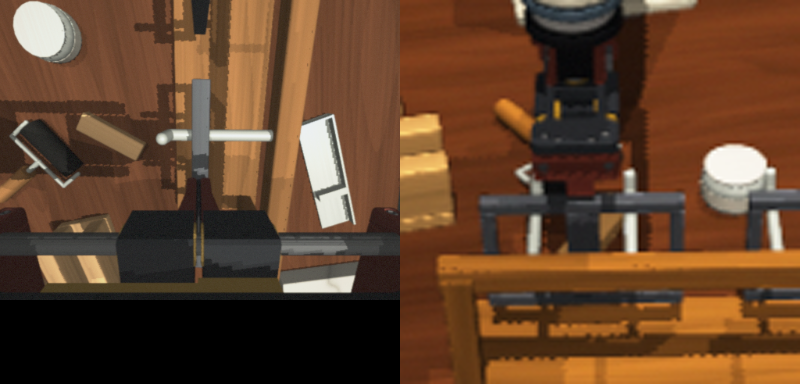

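The closed fingers appear to end at or above the top bar. I'll compare the measured TCP with where the fingertips show in the images.

```bash
python3 - <<'E'
from h import *
d=load('w1'); s=load('sc2')
# w1 tool pose
p=np.array([619.7,-113.3,270.3]);R=Ro.from_rotvec([-2.395,-2.03,0.002]).as_matrix()
for y in(-25,25):
  for z in(-40,-19,0,19): print('w1',y,z,proj(d,[p+R@[0,y,z]]).round(0))
p=np.array([621.6,-107.7,161])
for z in (142,161,180,200,222): print('sc',z,proj(s,[[621.6,-107.7,z]]).round(1),'crop',((proj(s,[[621.6,-107.7,z]])[0]-[170,140])*3+[400,0]).round(0))
t=snap('top','t2'); 
for z in (142,161,180,222): print('top',z,proj(t,[[621.6,-107.7,z]]).round(1))
w=load('w2')['frame'][130:384,150:370];tt=t['frame'][60:150,220:360]
im=np.zeros((600,800,3),np.uint8)
q=cv2.resize(w,None,fx=1.8,fy=1.8);im[:q.shape[0],:q.shape[1]]=q
q=cv2.resize(tt,None,fx=2.8,fy=2.8,interpolation=cv2.INTER_CUBIC);im[:q.shape[0],400:400+q.shape[1]]=q
q=cv2.resize(s['frame'][160:240,190:275],None,fx=4,fy=4,interpolation=cv2.INTER_CUBIC);im[270:270+q.shape[0],420:420+q.shape[1]]=q
cv2.imwrite('pics/c3.png',im)
E
```

```text
w1 -25 -40 [[213. 259.]]
w1 -25 -19 [[217. 243.]]
w1 -25 0 [[221. 231.]]
w1 -25 19 [[224. 221.]]
w1 25 -40 [[301. 259.]]
w1 25 -19 [[296. 243.]]
w1 25 0 [[292. 231.]]
w1 25 19 [[289. 221.]]
sc 142 [[230.7 214. ]] crop [582. 222.]
sc 161 [[230.5 208.5]] crop [581. 205.]
sc 180 [[230.2 202.8]] crop [581. 189.]
sc 200 [[230.  196.8]] crop [580. 170.]
sc 222 [[229.7 189.9]] crop [579. 150.]
top 142 [[293.  113.2]]
top 161 [[294.2 110.8]]
top 180 [[295.4 108.2]]
top 222 [[298.4 102.1]]
```

View pics/c3.png

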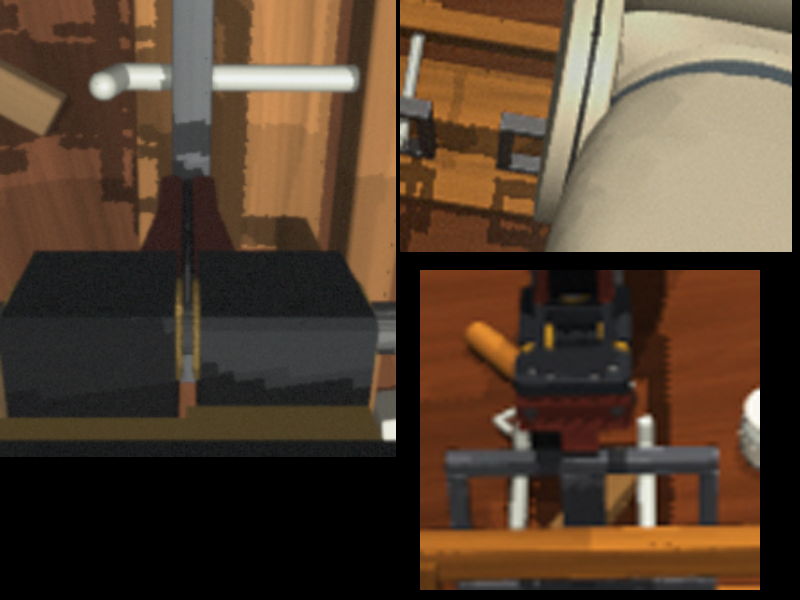

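In both views the fingertips stop just above the top bar, although the reported TCP is 161 mm. So the tips look about 40 mm shorter than stated. I'll reopen to 50 mm and measure the tip depth from the finger separation in the wrist image.

Request:
{"api": "arm_command", "payload": {"series": [{"linear":[0,0,0],"turn":0},{"linear":[0,0,0],"turn":0},{"linear":[0,0,0],"turn":0},{"linear":[0,0,0],"turn":0},{"linear":[0,0,0],"turn":0}], "jaw": 0.14}}

```text
t: 5.5
ee_pos: [621.6, -107.7, 161.1]
orientation: [2.395, 2.033, 0.0]
ft_force: [0.3, 0.4, -0.3]
width: 37.2
grasp_force: 0.0
```

```bash
python3 - <<'E'
from h import *
w=snap('wrist','w3');o=ctrl.get_obs();p=o['ee_pos'];R=Ro.from_rotvec(o['orientation']).as_matrix()
print(p,o['width'],o['ft_force'].round(1),w['fx'])
c,_=ray(w,256,192);print('cam in tool',R.T@(c-p))
im=cv2.resize(w['frame'][150:330,156:356],None,fx=4,fy=4,interpolation=cv2.INTER_CUBIC)[:600]
for z in(-40,-20,0,19):
  for x in(-10,10):
    for y in(-25,25):
      q=proj(w,[p+R@[x,y,z]])[0]; cv2.circle(im,(int((q[0]-156)*4),int((q[1]-150)*4)),3,(0,255,255) if x>0 else (0,255,0),-1)
for z in (172,160):
  q=proj(w,[p*[1,1,0]+[0,0,z]])[0];cv2.circle(im,(int((q[0]-156)*4),int((q[1]-150)*4)),4,(0,0,255),-1)
cv2.imwrite('pics/w3c.png',im)
E
```

```text
[ 621.58951003 -107.67043155  161.06643147] 40.720257982927876 [ 0.5  0.5 -0.3] 279.86493271693155
cam in tool [  79.08290893   -1.25605641 -181.79188936]
```

View pics/w3c.png

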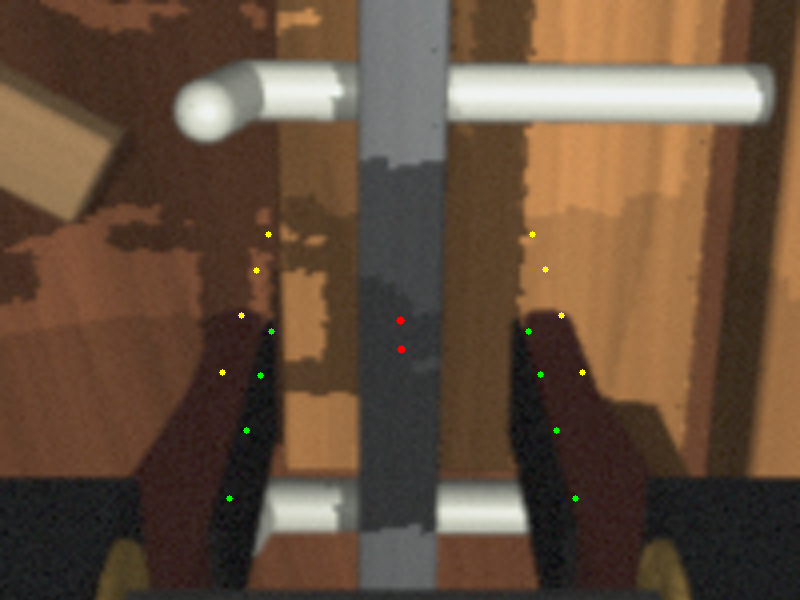

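With the opening at 40.7 mm when the picture was taken, the front fingertips at crop (270,315) and (527,315) put the tips at tool z of about -19. That means the real grasp point is about 38 mm behind the reported TCP. The fingers straddle the bar evenly, so I'll lower 38 mm more and then close.

Request:
{"api": "arm_command", "payload": {"series": [{"linear":[0,0,0.008],"turn":0},{"linear":[0,0,0.008],"turn":0},{"linear":[0,0,0.008],"turn":0},{"linear":[0,0,0.008],"turn":0},{"linear":[0,0,0.006],"turn":0},{"linear":[0,0,0],"turn":0}]}}

```text
t: 6.15
ee_pos: [620.8, -107.5, 121.7]
orientation: [-2.394, -2.032, 0.002]
ft_force: [0.3, -0.2, -0.3]
width: 49.8
grasp_force: 0.0
```

Request:
{"api": "arm_command", "payload": {"series": [{"linear":[0,0,0],"turn":0},{"linear":[0,0,0],"turn":0},{"linear":[0,0,0],"turn":0},{"linear":[0,0,0],"turn":0},{"linear":[0,0,0],"turn":0},{"linear":[0,0,0],"turn":0}], "jaw": -1}}

```text
t: 6.75
ee_pos: [622.0, -107.8, 123.4]
orientation: [2.394, 2.033, 0.001]
ft_force: [0.8, -1.1, 0.8]
width: 14.0
grasp_force: 30.0
```

Request:
{"api": "arm_command", "payload": {"series": [{"linear":[0,0,-0.005],"turn":0},{"linear":[0,0,-0.005],"turn":0},{"linear":[0,0,-0.005],"turn":0},{"linear":[0,0,-0.006],"turn":0},{"linear":[0,0,-0.006],"turn":0},{"linear":[0,0,-0.006],"turn":0},{"linear":[0,0,-0.006],"turn":0},{"linear":[0,0,-0.006],"turn":0},{"linear":[0,0,0],"turn":0},{"linear":[0,0,0],"turn":0}]}}

```text
t: 7.75
ee_pos: [621.6, -107.7, 168.2]
orientation: [2.395, 2.033, 0.0]
ft_force: [-0.3, -0.2, -8.4]
width: 13.7
grasp_force: 30.0
```

```bash
python3 -c "
from h import *
o=ctrl.get_obs();print(o['moment'].round(2))
R=Ro.from_euler('z',-9.5,degrees=True).as_matrix()
go(np.array([621.6,-108,168])+R@[-110,0,0],-9.4)"
```

```text
[ 0.01 -0.05 -0.02]
t 7.75 p [ 621.6 -107.7  168.2] ydeg -9.3 tilt [ 0. -0. -1.] turn 0.0011 lin [-1.0e-01 -1.1e+02  2.0e-01] w 13.7 F [-0.3 -0.2 -8.4]
```

Holding the full weight (8.4 N) with no torque. Now I'll draw it off along −y of the tool (rack −x).

Request:
{"api": "arm_command", "payload": {"series": [{"linear":[0,-0.01,0],"turn":0},{"linear":[0,-0.015,0],"turn":0},{"linear":[0,-0.015,0],"turn":0},{"linear":[0,-0.015,0],"turn":0},{"linear":[0,-0.015,0],"turn":0},{"linear":[0,-0.015,0],"turn":0},{"linear":[0,-0.015,0],"turn":0},{"linear":[0,-0.01,0],"turn":0},{"linear":[0,0,0],"turn":0}]}}

```text
t: 8.65
ee_pos: [511.2, -89.5, 167.8]
orientation: [-2.394, -2.032, 0.002]
ft_force: [0.8, -0.5, -7.2]
width: 14.0
grasp_force: 30.0
```

```bash
python3 - <<'E'
from h import *
go([402.5,-304.5,200],2.7)
d=snap('wrist','w4');p=ctrl.get_obs()['ee_pos'];R=Ro.from_rotvec(ctrl.get_obs()['orientation']).as_matrix()
h=cv2.cvtColor(d['frame'],cv2.COLOR_BGR2HSV)
# rows along the bar's centre line at tool x = 30..100, bar top at true height
for x in range(40,110,4):
    q=proj(d,[p+R@[x,0,-50]])[0];print(x,q.round(0),h[int(q[1]),int(q[0])],end=' | ')
E
```

```text
t 8.65 p [511.2 -89.5 167.8] ydeg -9.3 tilt [-0.002  0.    -1.   ] turn -0.2101 lin [-209.7 -118.7  -32. ] w 14.0 F [ 0.8 -0.5 -7.2]
40 [260. 197.] [ 78   8 161] | 44 [260. 189.] [ 83   6 158] | 48 [260. 181.] [ 80   5 162] | 52 [260. 173.] [ 90   8 162] | 56 [260. 164.] [ 90   8 157] | 60 [260. 156.] [100   9 163] | 64 [260. 147.] [ 85   9 163] | 68 [260. 139.] [ 90   6 160] | 72 [260. 130.] [ 90   6 162] | 76 [260. 121.] [ 80   5 160] | 80 [260. 111.] [ 98   6 163] | 84 [260. 102.] [ 83   6 162] | 88 [260.  92.] [ 11 136 146] | 92 [260.  83.] [ 11 144 150] | 96 [260.  73.] [ 11 146 147] | 100 [260.  63.] [ 11 141 145] | 104 [260.  52.] [ 12 142 144] | 108 [261.  42.] [ 11 142 138] |
```

Request:
{"api": "arm_command", "payload": {"series": [{"linear":[0,0,-0.006],"turn":-0.05},{"linear":[0,0,-0.006],"turn":-0.08},{"linear":[0,0,0],"turn":-0.08},{"linear":[-0.012,-0.007,0],"turn":0},{"linear":[-0.024,-0.014,0],"turn":0},{"linear":[-0.03,-0.017,0],"turn":0},{"linear":[-0.03,-0.017,0],"turn":0},{"linear":[-0.03,-0.017,0],"turn":0},{"linear":[-0.03,-0.017,0],"turn":0},{"linear":[-0.02,-0.011,0],"turn":0}]}}

```text
t: 9.7
ee_pos: [420.3, -272.9, 180.1]
orientation: [2.172, 2.269, -0.001]
ft_force: [-0.1, -1.3, -7.8]
width: 13.7
grasp_force: 30.0
```

```bash
python3 - <<'E'
from h import *
go([402.5,-304.5,180],2.7)
E
```

```text
t 9.7 p [ 420.3 -272.9  180.1] ydeg 2.5 tilt [ 0.    -0.001 -1.   ] turn -0.0031 lin [-30.8 -19.2   0.1] w 13.7 F [-0.1 -1.3 -7.8]
```

Request:
{"api": "arm_command", "payload": {"series": [{"linear":[-0.015,-0.01,0],"turn":-0.003},{"linear":[-0.01,-0.006,0],"turn":0},{"linear":[-0.006,-0.003,0],"turn":0},{"linear":[0,0,0],"turn":0},{"linear":[0,0,0],"turn":0},{"linear":[0,0,0],"turn":0}]}}

```text
t: 10.3
ee_pos: [404.3, -301.6, 180.0]
orientation: [-2.164, -2.277, -0.0]
ft_force: [-1.0, 0.4, -6.9]
width: 13.5
grasp_force: 30.0
```

```bash
python3 - <<'E'
from h import *
go([402.5,-304.5,180],2.7)
s=snap('scene','sc5');w=snap('wrist','w5')
im=np.zeros((600,800,3),np.uint8)
q=cv2.resize(s['frame'][120:240,90:220],None,fx=3,fy=3,interpolation=cv2.INTER_CUBIC);im[:360,:390]=q
q=cv2.resize(w['frame'],(400,300));im[:300,400:]=q
cv2.imwrite('pics/c5.png',im[:384])
# stand in wrist view: bright strips, rays on z=75
h=cv2.cvtColor(w['frame'],cv2.COLOR_BGR2HSV);m=((h[...,0]>14)&(h[...,0]<30)&(h[...,2]>190)&(h[...,1]>70)).astype(np.uint8)
for c in cv2.findContours(m,cv2.RETR_EXTERNAL,cv2.CHAIN_APPROX_NONE)[0]:
    if cv2.contourArea(c)>150:
        b=cv2.boxPoints(cv2.minAreaRect(c));print(cv2.contourArea(c),b.round(0).tolist(),[onz(w,*k,75)[:2].round(0).tolist() for k in b])
E
```

```text
t 10.3 p [ 404.3 -301.6  180. ] ydeg 2.9 tilt [ 0.  0. -1.] turn 0.0036 lin [-2.8 -1.9  0. ] w 13.5 F [-1.   0.4 -6.9]
527.5 [[218.0, 203.0], [235.0, 203.0], [235.0, 247.0], [218.0, 247.0]] [[365.0, -316.0], [383.0, -316.0], [384.0, -368.0], [365.0, -369.0]]
756.0 [[121.0, 206.0], [139.0, 200.0], [157.0, 249.0], [138.0, 256.0]] [[260.0, -325.0], [280.0, -317.0], [296.0, -375.0], [275.0, -385.0]]
927.0 [[78.0, 198.0], [94.0, 192.0], [120.0, 256.0], [104.0, 262.0]] [[214.0, -319.0], [232.0, -310.0], [253.0, -386.0], [234.0, -395.0]]
509.5 [[210.0, 110.0], [233.0, 110.0], [234.0, 172.0], [212.0, 172.0]] [[356.0, -221.0], [378.0, -220.0], [381.0, -282.0], [357.0, -283.0]]
3270.5 [[268.0, 259.0], [271.0, 105.0], [298.0, 106.0], [295.0, 259.0]] [[422.0, -380.0], [415.0, -214.0], [441.0, -213.0], [454.0, -380.0]]
2479.0 [[398.0, 113.0], [422.0, 46.0], [460.0, 60.0], [436.0, 126.0]] [[540.0, -215.0], [550.0, -156.0], [588.0, -165.0], [580.0, -226.0]]
2092.5 [[466.0, 104.0], [505.0, 6.0], [543.0, 21.0], [503.0, 119.0]] [[604.0, -203.0], [616.0, -120.0], [654.0, -130.0], [644.0, -215.0]]
1776.5 [[425.0, 39.0], [442.0, -10.0], [482.0, 5.0], [464.0, 54.0]] [[551.0, -150.0], [558.0, -111.0], [596.0, -120.0], [591.0, -160.0]]
213.5 [[353.0, 0.0], [388.0, 0.0], [388.0, 19.0], [353.0, 19.0]] [[481.0, -122.0], [512.0, -121.0], [515.0, -135.0], [483.0, -137.0]]
564.0 [[139.0, 24.0], [203.0, -9.0], [211.0, 6.0], [147.0, 39.0]] [[291.0, -150.0], [349.0, -122.0], [356.0, -133.0], [298.0, -162.0]]
```

View pics/c5.png

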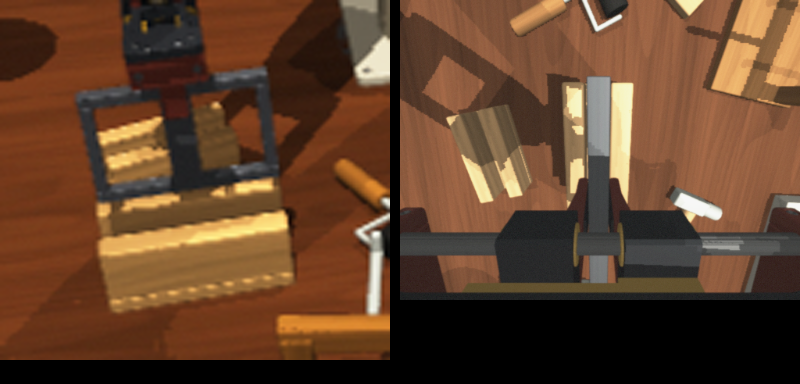

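The view shows the frame held square above the larger stand's slot, with the strips visible either side of the bar. I'll make the last small correction and lower.

Request:
{"api": "arm_command", "payload": {"series": [{"linear":[-0.0025,-0.0015,0],"turn":0},{"linear":[0,0,0.01],"turn":0},{"linear":[0,0,0.01],"turn":0},{"linear":[0,0,0.01],"turn":0},{"linear":[0,0,0],"turn":0},{"linear":[0,0,0],"turn":0}]}}

```text
t: 11.0
ee_pos: [402.3, -304.6, 149.5]
orientation: [-2.164, -2.275, 0.0]
ft_force: [0.7, -0.7, -7.3]
width: 13.4
grasp_force: 30.0
```

```bash
python3 -c "
from h import *
go([402.5,-304.5,90],2.7)"
```

```text
t 11.0 p [ 402.3 -304.6  149.5] ydeg 2.9 tilt [-0.001  0.001 -1.   ] turn 0.0028 lin [ 0.   0.2 59.5] w 13.4 F [ 0.7 -0.7 -7.3]
```

Request:
{"api": "arm_command", "payload": {"series": [{"linear":[0,0,0.008],"turn":0},{"linear":[0,0,0.008],"turn":0},{"linear":[0,0,0.008],"turn":0},{"linear":[0,0,0.008],"turn":0},{"linear":[0,0,0.008],"turn":0},{"linear":[0,0,0.008],"turn":0},{"linear":[0,0,0.005],"turn":0},{"linear":[0,0,0.003],"turn":0},{"linear":[0,0,0],"turn":0}]}}

```text
t: 11.9
ee_pos: [402.5, -304.7, 93.7]
orientation: [-2.165, -2.276, 0.0]
ft_force: [0.6, 0.5, -6.6]
width: 13.9
grasp_force: 30.0
```

Request:
{"api": "arm_command", "payload": {"series": [{"linear":[0,0,0.001],"turn":0},{"linear":[0,0,0.001],"turn":0},{"linear":[0,0,0.001],"turn":0},{"linear":[0,0,0.001],"turn":0},{"linear":[0,0,0],"turn":0}]}}

```text
t: 12.4
ee_pos: [402.5, -304.7, 90.0]
orientation: [-2.165, -2.276, 0.0]
ft_force: [0.6, -0.3, -7.8]
width: 14.0
grasp_force: 30.0
```

Request:
{"api": "arm_command", "payload": {"series": [{"linear":[0,0,0.001],"turn":0},{"linear":[0,0,0.001],"turn":0},{"linear":[0,0,0.001],"turn":0},{"linear":[0,0,0],"turn":0},{"linear":[0,0,0],"turn":0}]}}

```text
t: 12.9
ee_pos: [402.6, -304.7, 87.0]
orientation: [-2.165, -2.276, -0.0]
ft_force: [0.5, 1.0, -7.5]
width: 13.8
grasp_force: 30.0
```

Request:
{"api": "arm_command", "payload": {"series": [{"linear":[0,0,0.0007],"turn":0},{"linear":[0,0,0.0007],"turn":0},{"linear":[0,0,0],"turn":0},{"linear":[0,0,0],"turn":0}]}}

```text
t: 13.3
ee_pos: [402.8, -304.7, 86.5]
orientation: [2.165, 2.276, 0.0]
ft_force: [-2.3, 4.4, 6.1]
width: 14.2
grasp_force: 30.0
```

Contact at the expected floor height, with the load gone. Release now.

Request:
{"api": "arm_command", "payload": {"series": [{"linear":[0,0,0],"turn":0},{"linear":[0,0,0],"turn":0},{"linear":[0,0,0],"turn":0},{"linear":[0,0,0],"turn":0},{"linear":[0,0,0],"turn":0},{"linear":[0,0,0],"turn":0}], "jaw": 0.14}}

```text
t: 13.9
ee_pos: [402.6, -304.8, 85.6]
orientation: [2.165, 2.276, -0.0]
ft_force: [0.2, -0.1, -0.1]
width: 50.4
grasp_force: 0.0
```

Request:
{"api": "arm_command", "payload": {"series": [{"linear":[0,0,-0.005],"turn":0},{"linear":[0,0,-0.01],"turn":0},{"linear":[0,0,-0.015],"turn":0},{"linear":[0,0,-0.02],"turn":0},{"linear":[0,0,-0.03],"turn":0},{"linear":[0,0,-0.03],"turn":0},{"linear":[0,0,-0.03],"turn":0},{"linear":[0,0,-0.02],"turn":0},{"linear":[0,0,0],"turn":0}]}}

```text
t: 14.8
ee_pos: [404.1, -306.0, 249.4]
orientation: [2.161, 2.271, 0.001]
ft_force: [-0.1, -0.4, -0.4]
width: 50.3
grasp_force: 0.0
```

```bash
python3 - <<'E'
from h import *
go([402.5,-304.5,240],2.7)
s=snap('scene','sc6');w=snap('wrist','w6')
P=[[402.5,-304.5,135]];print(proj(w,P))
im=np.zeros((420,800,3),np.uint8)
im[:360,:390]=cv2.resize(s['frame'][120:240,90:220],None,fx=3,fy=3,interpolation=cv2.INTER_CUBIC)
im[:,400:]=cv2.resize(w['frame'][50:260,156:356],(400,420),interpolation=cv2.INTER_CUBIC)
cv2.imwrite('pics/c6.png',im)
h=cv2.cvtColor(w['frame'],cv2.COLOR_BGR2HSV)
g=(h[...,1]<60)&(h[...,2]>60)
for v in range(60,260,10): 
    r=np.nonzero(g[v,215:300])[0]; print(v,(r.min()+215,r.max()+215,len(r)) if len(r) else 0,end=' ')
E
```

```text
t 14.8 p [ 404.1 -306.   249.4] ydeg 2.9 tilt [ 0.005 -0.004 -1.   ] turn 0.0029 lin [ 1.6 -1.6  9.4] w 50.3 F [-0.1 -0.4 -0.4]
[[254.58843926 188.68712528]]
60 0 70 0 80 0 90 0 100 0 110 (np.int64(224), np.int64(288), 36) 120 (np.int64(227), np.int64(288), 31) 130 (np.int64(227), np.int64(288), 31) 140 (np.int64(247), np.int64(287), 25) 150 (np.int64(247), np.int64(287), 22) 160 (np.int64(247), np.int64(286), 20) 170 (np.int64(248), np.int64(286), 19) 180 (np.int64(248), np.int64(286), 19) 190 (np.int64(248), np.int64(259), 12) 200 (np.int64(248), np.int64(258), 11) 210 (np.int64(247), np.int64(259), 13) 220 (np.int64(248), np.int64(259), 12) 230 (np.int64(247), np.int64(259), 13) 240 (np.int64(248), np.int64(259), 12) 250 (np.int64(248), np.int64(259), 12)
```

View pics/c6.png

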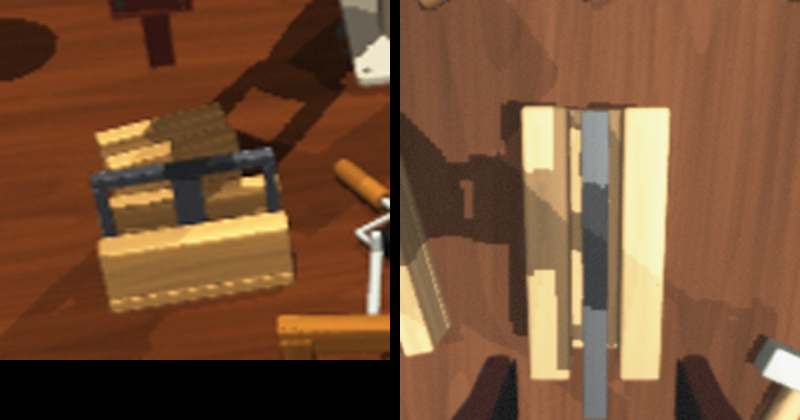

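The frame stands in the slot, upright and clear of the gripper. I'll check the centring numerically.

```bash
python3 - <<'E'
from h import *
w=load('w6')
uv=lambda x,y:((x-400+.5)/2-.5+156,(y+.5)/2-.5+50)
a=onz(w,*uv(596,110),135);b=onz(w,*uv(595,418),135);print('frame',a,b,(a+b)/2)
S=[onz(w,*uv(*k),75) for k in[(522,107),(669,108),(530,380),(660,380)]];print(np.round(S,1),np.mean(S,0))
print(ctrl.get_obs()['t'])
E
```

```text
frame [ 397.36844426 -218.01173306  135.        ] [ 405.15561113 -389.7133099   135.        ] [ 401.2620277  -303.86252148  135.        ]
[[ 353.  -216.9   75. ]
 [ 441.  -213.2   75. ]
 [ 360.4 -395.9   75. ]
 [ 450.3 -391.6   75. ]] [ 401.15916662 -304.40768517   75.        ]
14.9
```

The frame is centred to within 1 mm in both directions. Handing in.

```bash
python3 -c "
from workcell import ctrl
print(ctrl.close_job())"
```

```text
the job is handed in; nothing more can be done
None
```

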